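# Clear the spatula out of a food tub and snap its lid shut under a wire shelf

### The arm

A 6-joint arm with a two-finger parallel gripper is mounted at the origin on the work surface. World frame = base frame: x ahead of the robot, y to its left, z up, the work surface at z = 0. Lengths are in m, angles in rad, forces in N, time in s.
With the tool pointing down it reaches from about 0.275 to 0.825 m from the base axis. Payload 4.9 kg.
Tool frame: the origin (TCP) lies midway between the tips of the shut fingers; the grasp point (between the pads) lies 19 mm behind it (grip_point_offset is the distance from the TCP to the grasp point, in m); z points along the fingers, x is the direction in which the jaws open and shut, and the axes are right-handed (so a half turn about z gives the same grasp; the last joint's range is limited). The gripper opens to 85 mm and grips with 20 to 120 N. Pads are 22 mm wide; open, the fingers measure 114 mm over their backs; the gripper's body (76 mm by 85 mm) begins 54 mm behind the grasp point. The pads swing forward as they close: fully open they stand 13 mm farther back than shut.
Start: joints at [-1.374, 0.326, -0.193, 1.052, 0, 1.437], TCP at [0.179, -0.52, 0.231] pointing down, gripper open.
Joint ranges: [-2.65, 2.65], [-0.97, 1.79], [-1.3, 1.35], [-1.93, 2.1], [-1.47, 1.37], [-3.14, 3.14]. Speed limits (rad/s): [2.57, 2.57, 3.14, 3.14, 3.14, 3.14].

### API

Orientations are given as a rotation vector (axis times angle).
In Python, from cell import * gives the robot as it stands. Calls block until the motion is done:
- movep(position, orientation): joint-space move of the TCP to a pose.
- move_l(position, velocity=0.15, rot=None, until_force=None): straight line of the TCP; rot=None keeps the orientation; velocity is the mean speed in m/s. With until_force (N) it stops when the force on the tool has changed by that much, and returns True; else False.
- set_joints(angles): joint-space move.
- let_go() and grab(newtons=None): open the fingers fully, or close them until they stop; newtons is the grip in N (None keeps the last).
- sleep(seconds).
- ik(position, orientation): joint angles nearest the present ones, or None.
- get_state(): the state.
- grab_frame(name): name is "side" or "top" or "wrist"; returns a dict with "img" (400x640x3 uint8, red, green, blue), "fx", "fy", "cx", "cy" (pixels), "cam_to_world" (4x4, takes a point from camera to world coordinates); the wrist camera has in their place "T_tool_cam" (4x4, takes a point from camera to tool coordinates, whose origin is the TCP and whose axes are the tool frame's). Camera axes: x right, y down, z forward; pixel columns grow to the right and rows downward; lengths in m; the calibration is good to about 2 mm. The wrist camera is an equidistant fisheye: a pixel r from the principal point sees the ray r / f radians off the axis. A picture is of the moment at which its call begins: read the wrist's pose just before it. There is no depth.
A pose or a line that the arm cannot do raises MotionError and nothing moves.
- sign_off(): hands the job in, once; it reports no verdict.
Trained networks look in the newest picture that a camera, given by its name, has taken for a name from the list of things; names that differ only in an ending like _2 or _b are one class to them, and where a whole thing is asked for, a point or a joint stands for the part that bears it (a point fixed in the world has none). Each returns a list of dicts, best first, with "score" (0 to 1); they miss things now and then, are a little off and sometimes report something else, mostly with a low value. They report only what shows in the picture. A call takes as long as a camera call. They do not tell look-alikes from the thing itself.
- spot_in(camera, name): "centre" ([column, row] in pixels, amid what is visible of it).
- silhouettes(camera, name): "mask" (400x640 bool, what is visible of it) and "centre" ([column, row] in pixels, amid what is visible of it).
- tip_of(camera, name): "centre" ([column, row] in pixels: a listed point, or the origin of a listed thing).
The state is a dict: "clock": time; "q": joint angles; "joint_velocities": joint speeds; "tau": joint torques, N m; "position": TCP position; "eef_rot": TCP orientation; "contact_force": force on the tool from outside, world axes, zero at the start; "wrist_torque": the same for the moment, N m; "finger_gap": opening from 0.0 (shut) to 1.0 (fully open).
Only numpy, scipy, OpenCV 4.12 (cv2) and the standard library are available. Lean on these libraries where they do the work, as an engineer would, in place of code of your own. Each camera call takes 0.05 s, during which the arm holds its last target.

### The job

The lid of the food tub under the wire shelf cannot close because a wooden spatula leans out over the front rim. Take the spatula out and stand it blade down in the open white crock, let go of it, and then press the tub's lid down until its catches snap and hold it fully shut. Do not knock against the wire shelf, tip the crock, or disturb the seasoning jar or the bundle of sticks.

Things in the scene. Friction and masses are not known exactly. Their poses are not given: they have to be found in the camera images.
- station: Fixed station; origin on the table under the centre of a clear open food tub 110 (x) by 180 (y) mm, 90 high, walls and floor 4; its front faces -x, z up. Above it a level shelf of steel wires, 278 (x) by 300 (y), underside at z = 345; 12 mm posts at y = +-140, x = 30 and 115. No room under it for a gripper pointing straight down: come from the front tilted about 45 degrees.
- rack: The empty wire shelf above the tub, fixed to the station; origin at the centre of its underside, 345 mm above the station's origin, same axes. Seven 8 mm steel wires along y, 45 mm apart, the first at x = -135 and the last at x = 135, joined by side wires at y = +-146.
- lid (a joint): Hinge of the tub's white lid, 123 by 186 by 6 mm; hinge axis at station x = 55, z = 92 mm along y. 0 = shut, grows (rad) as its front edge rises; a light spring props it open at about 0.35 to 0.5. Two sprung catches on the tub's front wall, 72 mm either side of the middle, resist over the last 15 mm of the edge's travel (about 10 to 15 N), then snap over the lid's hooks and hold it at 0.
- lid_edge (a point): Middle of the front edge of the lid on its top face (123 mm from the hinge); moves with the lid. With the lid shut it is at x = -68, y = 0, z = 98 mm in the station's frame.
- spatula: Loose wooden spatula, 180 mm long, about 60 g. Origin at mid-length on the underside; x points to the blade end, z out of its upper face. Handle 22 wide (y), 14 thick, 135 long; blade 56 long, 46 wide, 10 thick. At first the blade stands on the tub's floor and the handle rests on the front rim, sloping up at about 42 degrees towards the robot, jutting about 50 mm past the rim.
- spatula_grip (a point): Point in the middle of the spatula's handle, 18 mm from the handle's end: a place to grip it, fingers on either side (22 mm across).
- spatula_tip (a point): Middle of the blade's end edge, 162 mm from spatula_grip.
- crock: Loose open round white ceramic pot for utensils, outer diameter 110, inner diameter 100, 110 high, floor 8 thick, about 0.8 kg. Origin in the centre of its underside, z up.
- seasoning: Bystander: round jar with a cap, diameter 72, 150 high, origin in the centre of its underside. It and the crock may stand on either side of the station.
- stick_bundle: Bystander: bundle of flat wooden craft sticks lying on the table, 115 by 42 by 19 high, origin in the centre of its underside.
Things that resemble listed ones, but are neither listed nor needed, are in the scene too. Leave any green or yellow look-alike of the spatula alone.

How it is judged:
By the outcome, as a careful person would: the job done as asked, in the order asked, and still so for the second after the job is handed in, with the robot touching nothing.
It also fails if it takes over 64 s, if anything falls off the work surface, if the arm or the gripper's body presses on something with over 40 N, if the wrist force passes 120 N, or if a joint passes its speed limit or range.

## Working session

There is one attempt and no reset: what is moved stays moved. The work goes in short steps, each a Python script; the robot and the scene stay as the last script left them, time stands still between calls to the robot, and variables do not carry over. Pictures are saved under pics/ and viewed, and the job is handed in when it is done.

```bash
ls; mkdir -p pics
python3 - <<'E'
from cell import *
import cv2
for n in ["side","top","wrist"]:
    f=grab_frame(n); cv2.imwrite(f"pics/a_{n}.png",f["img"][:,:,::-1])
    print(n,f["fx"],f["fy"],f["cx"],f["cy"]); print(f.get("cam_to_world",f.get("T_tool_cam")))
    for k in ["station","rack","lid","lid_edge","spatula","spatula_grip","spatula_tip","crock","seasoning","stick_bundle"]:
        try: print(k,[( [round(float(v)) for v in d["centre"]],round(d["score"],2)) for d in tip_of(n,k)][:3],[( [round(float(v)) for v in d["centre"]],round(d["score"],2)) for d in spot_in(n,k)][:3])
        except Exception as e: print(k,e)
print(get_state())
E
```

```text
pics
side 467.3033109183177 467.3033109183177 316.121773276376 206.60010126973117
[[ 0.996583   -0.03855575  0.07304643  0.52351788]
 [-0.08231666 -0.53646429  0.83989882 -0.92658918]
 [ 0.00680387 -0.84304183 -0.53780497  0.80540562]
 [ 0.          0.          0.          1.        ]]
station [([372, 287], 0.73)] [([384, 240], 0.63)]
rack [([384, 161], 0.93)] [([386, 170], 0.74)]
lid it knows: crock, lid_edge, rack, seasoning, spatula, spatula_grip, spatula_tip, station, stick_bundle
lid_edge [([349, 237], 0.71)] [([372, 249], 0.72)]
spatula [([294, 319], 0.83), ([364, 269], 0.78), ([348, 220], 0.66)] [([290, 308], 0.77), ([342, 220], 0.77), ([354, 260], 0.6)]
spatula_grip [([328, 222], 0.91), ([318, 328], 0.7), ([346, 252], 0.54)] [([351, 257], 0.83), ([292, 311], 0.67), ([347, 221], 0.61)]
spatula_tip [([269, 300], 0.89), ([389, 283], 0.7), ([376, 221], 0.58)] [([292, 311], 0.93), ([342, 219], 0.82), ([352, 254], 0.77)]
crock [([281, 212], 0.77)] [([280, 200], 0.84)]
seasoning [([274, 382], 0.77), ([352, 237], 0.46)] [([274, 354], 0.89)]
stick_bundle [([261, 242], 0.97), ([352, 23
[... 1726 characters left out ...]
ning [] []
stick_bundle [] []
{'clock': 2.85, 'q': array([-1.37421017e+00,  3.26207946e-01, -1.92610284e-01,  1.05200228e+00,
       -8.70908063e-06,  1.43658767e+00]), 'joint_velocities': array([-0.00152199,  0.00197437,  0.00174546,  0.00030206, -0.00126652,
        0.00027489]), 'tau': array([ 2.97365123e-04, -4.43320513e+01,  2.62753004e+01,  1.18660300e-03,
       -1.82499666e-04,  2.09710585e-06]), 'position': array([ 0.17864281, -0.52018937,  0.23127259]), 'eef_rot': array([-2.55686488e+00,  1.82537180e+00,  3.70566881e-05]), 'contact_force': array([-1.15223501,  0.18968739, -0.29487999]), 'wrist_torque': array([-0.03773602, -0.00831422, -0.01154656]), 'finger_gap': 1.000180743127769}
```

View images.

View pics/a_side.png

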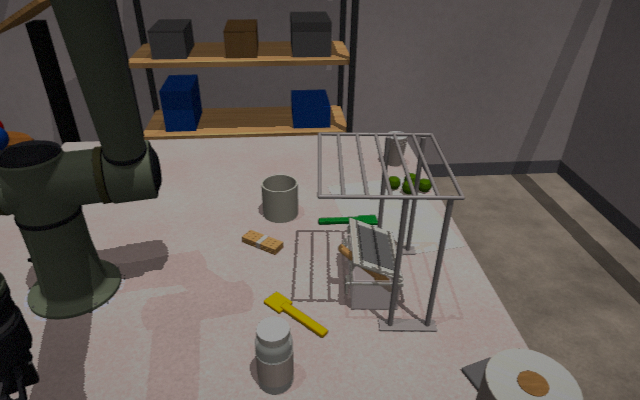

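View pics/a_top.png

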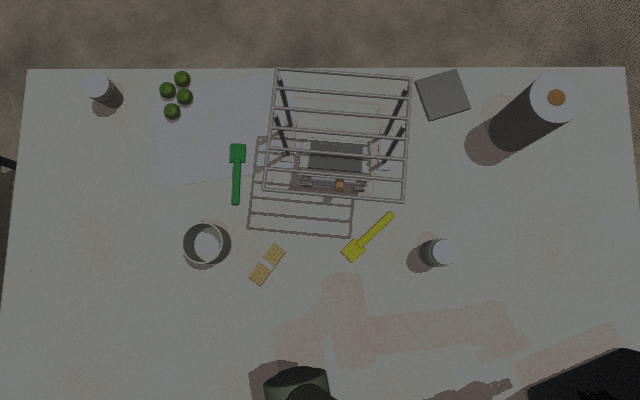

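Run:
```python
import cv2
a=cv2.imread("pics/a_side.png")[120:345,230:470]; cv2.imwrite("pics/za.png",cv2.convertScaleAbs(cv2.resize(a,None,fx=2.6,fy=2.6,interpolation=cv2.INTER_CUBIC)))
a=cv2.imread("pics/a_top.png")[60:270,180:450]; cv2.imwrite("pics/zb.png",cv2.convertScaleAbs(cv2.resize(a,None,fx=2.8,fy=2.8,interpolation=cv2.INTER_CUBIC),alpha=1.7))
```

```text
(no output)
```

View pics/za.png

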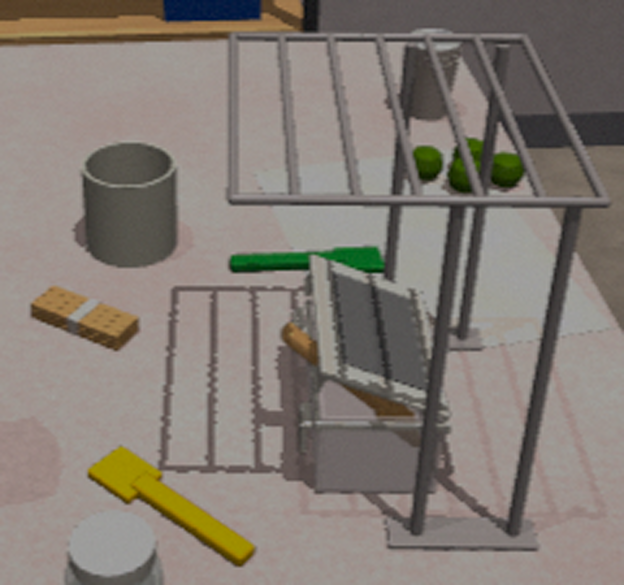

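View pics/zb.png

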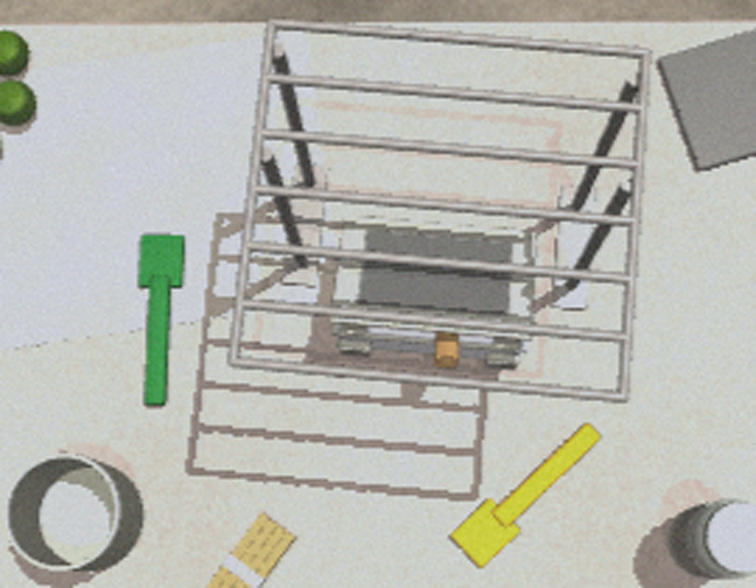

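```bash
cat > h.py <<'E'
import numpy as np
from scipy.optimize import least_squares
from scipy.spatial.transform import Rotation as R
K={"side":(467.3033,467.3033,316.12177,206.6001),"top":(452.51514,452.51514,312.73504,193.49713)}
C={"side":np.array([[ 0.996583,-0.03855575,0.07304643,0.52351788],[-0.08231666,-0.53646429,0.83989882,-0.92658918],[0.00680387,-0.84304183,-0.53780497,0.80540562],[0,0,0,1]]),
"top":np.array([[0.00638009,-0.98803487,0.15409866,0.46395916],[-0.99963601,-0.00226209,0.02688367,-0.0172014],[-0.02621342,-0.15421409,-0.98768966,1.28585056],[0,0,0,1]])}
def proj(c,P):
    P=np.atleast_2d(P); M=C[c]; p=(P-M[:3,3])@M[:3,:3]; fx,fy,cx,cy=K[c]
    return np.c_[fx*p[:,0]/p[:,2]+cx,fy*p[:,1]/p[:,2]+cy]
def ray(c,uv):
    fx,fy,cx,cy=K[c];d=np.array([(uv[0]-cx)/fx,(uv[1]-cy)/fy,1.]);return C[c][:3,3],C[c][:3,:3]@d
def onz(c,uv,z):
    o,d=ray(c,uv);return o+d*(z-o[2])/d[2]
def tri(obs):
    return least_squares(lambda P:np.concatenate([(proj(c,P)[0]-uv) for c,uv in obs]),[0.55,0,0.1])
WK=(309.70691628693146,316.30456674896834,201.85901016808248)
TC=np.array([[9.99998817e-01,5.71389434e-04,-1.42844235e-03,-2.43938636e-04],[-1.29408267e-04,9.56423255e-01,2.91983803e-01,-7.50656436e-02],[1.53303194e-03,-2.91983272e-01,9.56422197e-01,-1.42613247e-01],[0,0,0,1]])
def wproj(pos,rv,P):
    T=np.eye(4);T[:3,:3]=R.from_rotvec(rv).as_matrix();T[:3,3]=pos;M=T@TC
    p=(np.atleast_2d(P)-M[:3,3])@M[:3,:3]; rr=np.hypot(p[:,0],p[:,1]); th=np.arctan2(rr,p[:,2])
    return np.c_[WK[1]+WK[0]*th*p[:,0]/rr,WK[2]+WK[0]*th*p[:,1]/rr]
def wray(pos,rv,uv):
    T=np.eye(4);T[:3,:3]=R.from_rotvec(rv).as_matrix();T[:3,3]=pos;M=T@TC
    a=np.array([uv[0]-WK[1],uv[1]-WK[2]]);r=np.linalg.norm(a);th=r/WK[0]
    return M[:3,3],M[:3,:3]@np.array([*(a/r*np.sin(th)),np.cos(th)])
E
python3 - <<'E'
from h import *
cor=np.array([[.135,.146],[.135,-.146],[-.135,.146],[-.135,-.146]])
T=[(277.1,68.2),(410.4,78.6),(263.9,189.3),(403.9,202.1)]
S=[(432.3,134.6),(462.7,197.7),(319.2,134.2),(319.2,196.5)]
def pts(p):
    c,s=np.cos(p[2]),np.sin(p[2]);return np.c_[cor@np.array([[c,-s],[s,c]]).T+p[:2],np.full(4,.349)]
f=lambda p:np.r_[(proj("top",pts(p))-T).ravel(),(proj("side",pts(p))-S).ravel()]
r=least_squares(f,[.55,0,0]);print(r.x,r.fun.round(1))
# crock top
from h import *
print("crock base top",onz("top",(213,241),0),"side",onz("side",(281,212),0))
print("seas",onz("top",(431,252),0),onz("side",(274,382),0))
print("stick",onz("top",(268,265),0),onz("side",(261,242),0))
for uv in [(339.6,185),(338,186)]:
    print("grip tri?", onz("top",uv,.13))
print(onz("side",(346,252),.13))
E
```

```text
[ 0.74113724 -0.04614236 -0.0870412 ] [ 0.4  0.   0.6 -0.   0.1 -0.2 -0.8 -0.7 -1.  -0.1  0.2  0.2 -0.2 -0.6
 -0.1  0.2]
crock base top [0.52705135 0.3009662  0.        ] side [0.52013688 0.30767662 0.        ]
seas [ 0.49948618 -0.31463789  0.        ] [ 0.49407043 -0.3179916   0.        ]
stick [0.4605791  0.14246715 0.        ] [0.46011382 0.15487144 0.        ]
grip tri? [ 0.66672406 -0.05519304  0.13      ]
grip tri? [ 0.66408864 -0.05104849  0.13      ]
[ 0.66859463 -0.07314443  0.13      ]
```

```bash
cat >> h.py <<'E'
ST=np.array([0.74113724,-0.04614236]);YAW=-0.0870412
RS=R.from_euler('z',YAW)
def s2w(p): return RS.apply(np.asarray(p,float))+np.r_[ST,0]
def w2s(p): return RS.inv().apply(np.asarray(p,float)-np.r_[ST,0])
def toolrot(tilt,camup=True,dyaw=0):
    # tilt: angle of tool z below horizontal, in station frame facing +x
    z=np.array([np.cos(tilt),0,-np.sin(tilt)]);x=np.array([0,1.,0]) 
    y=np.cross(z,x)
    # camera lies at tool -y
    if camup != (y[2]<0): x=-x;y=-y
    M=np.c_[x,y,z]
    return (RS*R.from_euler('z',dyaw)*R.from_matrix(M)).as_rotvec()
E
python3 - <<'E'
from h import *
from cell import *
import numpy as np
for cu in (True,False):
  for t in (42,50):
    for d in (0,.1,.2,.27):
        rv=toolrot(np.radians(t),cu); z=R.from_rotvec(rv).apply([0,0,1])
        g=s2w([-.074,-.013,.116])+z*.019
        q=ik(g-z*d,rv); print(cu,t,d,None if q is None else np.round(q,2))
    
for cu in (True,False):
    rv=toolrot(np.radians(50),cu); print(ik(s2w([-.06,0,.098]),rv))
E
```

```text
True 42 0 [-0.24  0.45 -0.94 -0.65  0.11  3.04]
True 42 0.1 [-0.27  0.19 -1.06 -0.5   0.13  3.02]
True 42 0.2 [-0.31 -0.13 -1.11 -0.24  0.17  2.99]
True 42 0.27 [-0.36 -0.36 -1.1   0.02  0.2   2.96]
True 50 0 [-0.23  0.41 -0.82 -0.34  0.09  3.03]
True 50 0.1 [-0.25  0.15 -0.89 -0.17  0.1   3.02]
True 50 0.2 [-0.28 -0.11 -0.9   0.09  0.12  2.99]
True 50 0.27 [-0.31 -0.28 -0.87  0.29  0.14  2.97]
False 42 0 [-0.24  0.45 -0.94 -0.65  0.11 -0.1 ]
False 42 0.1 [-0.27  0.19 -1.06 -0.5   0.13 -0.12]
False 42 0.2 [-0.31 -0.13 -1.11 -0.24  0.17 -0.15]
False 42 0.27 [-0.36 -0.36 -1.1   0.02  0.2  -0.18]
False 50 0 [-0.23  0.41 -0.82 -0.34  0.09 -0.11]
False 50 0.1 [-0.25  0.15 -0.89 -0.17  0.1  -0.13]
False 50 0.2 [-0.28 -0.11 -0.9   0.09  0.12 -0.15]
False 50 0.27 [-0.31 -0.28 -0.87  0.29  0.14 -0.17]
[-0.20070867  0.41548917 -0.81466036 -0.35429884  0.07297155  3.05436328]
[-0.20070867  0.41548917 -0.81466036 -0.35429884  0.07297155 -0.08722937]
```

Run:
```python
from h import *
from cell import *
import cv2
rv=toolrot(np.radians(43),False); z=R.from_rotvec(rv).apply([0,0,1])
g=s2w([-.074,-.013,.116])+z*.019
q=np.array(ik(g-z*.16,rv)); q0=get_state()["q"].copy()
qa=q.copy();qa[0]=q0[0]
set_joints(qa);set_joints(q)
s=get_state();print(s["clock"],s["position"],s["eef_rot"],rv)
f=grab_frame("wrist");cv2.imwrite("pics/b_w.png",f["img"][:,:,::-1])
for k in ["spatula","spatula_grip","lid_edge"]:
    print(k,[(np.round(d["centre"]),round(d["score"],2)) for d in tip_of("wrist",k)],"|",[(np.round(d["centre"]),round(d["score"],2)) for d in spot_in("wrist",k)])
P=[s2w(p) for p in ([-.068,.0,.098],[-.055,.09,.09],[-.055,-.09,.09],[-.055,.09,0],[-.055,-.09,0],[-.139,.146,.349],[-.139,-.146,.349])]
print(wproj(s["position"],s["eef_rot"],P).round())
```

```text
6.3 [ 0.56358292 -0.04439588  0.21220503] [1.80070953 1.64850097 0.71661432] [1.80000084 1.64976989 0.71734036]
spatula [(array([208.,  27.]), 0.82), (array([523., 130.]), 0.78), (array([320., 168.]), 0.76)] | [(array([315., 188.]), 0.81), (array([205.,  36.]), 0.69), (array([525., 132.]), 0.64)]
spatula_grip [(array([180.,  78.]), 0.9), (array([315., 194.]), 0.77), (array([548., 100.]), 0.59)] | [(array([203.,  36.]), 0.75), (array([524., 135.]), 0.7), (array([316., 190.]), 0.66)]
lid_edge [(array([334., 222.]), 0.73)] | [(array([331., 218.]), 0.77)]
[[331. 177.]
 [414. 178.]
 [245. 177.]
 [402. 115.]
 [254. 114.]
 [541. 440.]
 [123. 451.]]
```

View pics/b_w.png

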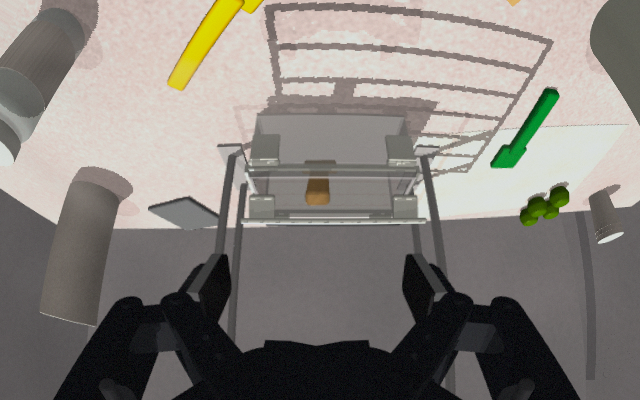

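Run:
```python
import cv2
a=cv2.imread("pics/b_w.png")[100:240,225:445]; cv2.imwrite("pics/zc.png",cv2.convertScaleAbs(cv2.resize(a,None,fx=3.6,fy=3.6,interpolation=cv2.INTER_CUBIC),alpha=1.5))
```

```text
(no output)
```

View pics/zc.png

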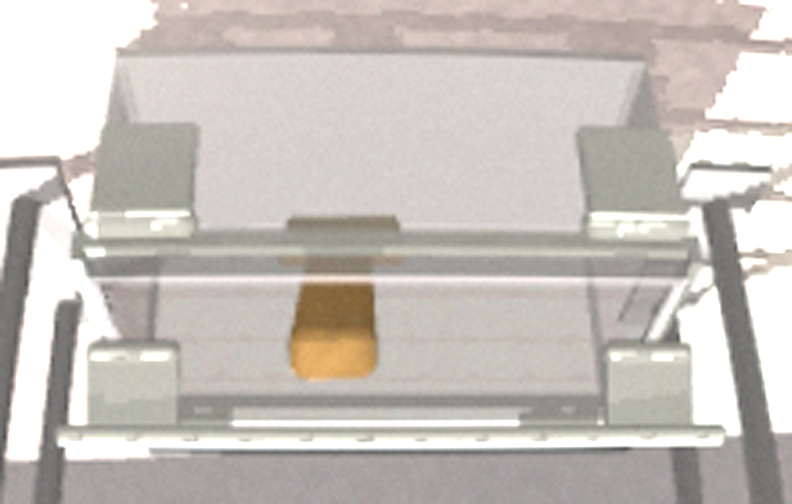

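```bash
cat >> h.py <<'E'
def lidpt(a,l,y,h): # l from hinge, h above lid underside (hinge z=92)
    return s2w([.055-l*np.cos(a)+h*np.sin(a)*1, y, .092+l*np.sin(a)+h*np.cos(a)])
WP=(np.array([0.56358292,-0.04439588,0.21220503]),np.array([1.80070953,1.64850097,0.71661432]))
E
python3 - <<'E'
from h import *
for a in (.3,.35,.4,.45,.5):
    print(a,w2s(lidpt(a,.123,0,.006)).round(4),wproj(*WP,[lidpt(a,.123,y,.006) for y in(-.093,0,.093)]).round(1).tolist(),proj("side",[lidpt(a,.123,y,.006) for y in (-.093,.093)]).round(1).tolist())
print(wproj(*WP,[s2w([-.055,y,.09]) for y in (-.09,.09)]).round(1).tolist(), [ (225+x/3.6,100+245/3.6) for x in (75,695)])
print("lid obs",[(225+x/3.6,100+437/3.6) for x in (60,722)])
print("side obs lid", [(230+x/2.6,120+y/2.6) for x,y in ((313,258),(318,372))])
# handle axis model fit: params ys (station y of end), yaw delta, s jut
# underside line in plane: contact rim (-.055,.090), tip floor z=.004 
from itertools import product
def handle(jut,slope,y0,dyaw):
    d=np.array([np.cos(slope)*np.cos(dyaw),np.cos(slope)*np.sin(dyaw),-np.sin(slope)])
    n=np.array([np.sin(slope)*np.cos(dyaw),np.sin(slope)*np.sin(dyaw),np.cos(slope)])
    lat=np.cross(n,d)
    E=np.array([-.055,y0,.090])-d*jut
    return E,d,n,lat
def pts(p):
    E,d,n,l=handle(*p)
    w=[s2w(E+l*s*.011+n*h) for s in(-1,1) for h in(0,.014)]
    return np.array(w)
o=lambda x,y:(225+x/3.6,100+y/3.6)
# predicted
for p in ((.05,.733,-.013,0),(.06,.733,-.013,0),(.05,.733,-.013,.1)):
    print(p,wproj(*WP,pts(p)).round(1).tolist(), proj("top",pts(p)).round(1).tolist(),proj("side",pts(p)).round(1).tolist())
print("obs",[o(*q) for q in ((292,325),(297,378),(376,325),(375,376))])
E
```

```text
0.3 [-0.0607 -0.      0.1341] [[236.4, 213.0], [331.4, 213.3], [423.9, 212.9]] [[351.5, 267.3], [347.2, 220.2]]
0.35 [-0.0585  0.      0.1398] [[236.3, 219.3], [331.4, 219.7], [424.0, 219.0]] [[352.7, 265.3], [348.2, 218.3]]
0.4 [-0.056  -0.      0.1454] [[236.3, 225.5], [331.4, 226.1], [424.0, 225.2]] [[353.9, 263.3], [349.3, 216.5]]
0.45 [-0.0531  0.      0.1509] [[236.5, 231.8], [331.4, 232.5], [423.8, 231.3]] [[355.3, 261.4], [350.5, 214.7]]
0.5 [-0.0501  0.      0.1562] [[236.7, 237.9], [331.4, 238.7], [423.5, 237.3]] [[356.9, 259.5], [351.8, 213.0]]
[[245.2, 177.2], [413.6, 177.6]] [(245.83333333333334, 168.05555555555554), (418.05555555555554, 168.05555555555554)]
lid obs [(241.66666666666666, 221.38888888888889), (425.55555555555554, 221.38888888888889)]
side obs lid [(350.38461538461536, 219.23076923076923), (352.3076923076923, 263.0769230769231)]
(0.05, 0.733, -0.013, 0) [[305.5, 187.9], [305.7, 203.1], [330.4, 187.9], [330.2, 203.1]] [[342.2, 192.8], [342.6, 188.6], [333.7, 192.1], [334.1, 187.9]] [[336.3, 251.7], [340.4, 248.2], [336.0, 246.0], [340.0, 242.6]]
(0.06, 0.733, -0.013, 0) [[305.1, 190.6], [305.3, 206.3], [330.9, 190.6], [330.7, 206.3]] [[342.0, 195.3], [342.5, 191.0], [333.5, 194.5], [333.9, 190.3]] [[333.2, 249.4], [337.3, 245.9], [332.9, 243.8], [337.0, 240.3]]
(0.05, 0.733, -0.013, 0.1) [[301.5, 188.6], [302.7, 203.7], [326.2, 187.4], [327.1, 202.6]] [[343.6, 192.5], [343.7, 188.2], [335.1, 192.6], [335.2, 188.3]] [[336.9, 252.7], [341.0, 248.9], [335.6, 247.0], [339.7, 243.3]]
obs [(306.1111111111111, 190.27777777777777), (307.5, 205.0), (329.44444444444446, 190.27777777777777), (329.16666666666663, 204.44444444444446)]
```

```bash
cat > grip.py <<'E'
from h import *
TILT=np.radians(42)
rv=toolrot(TILT,False)
d=np.array([np.cos(TILT),0,-np.sin(TILT)]);n=np.array([np.sin(TILT),0,np.cos(TILT)])
E0=np.array([-.055,0,.090])-d*.047+n*.007
G=E0+d*.014          # grasp point, station, y=0
TCPG=G+d*.019
E
python3 - <<'E'
from grip import *
from cell import *
import cv2
move_l(s2w(TCPG-d*.07),0.15,rv)
s=get_state();f=grab_frame("wrist");cv2.imwrite("pics/c1.png",f["img"][:,:,::-1]);print(s["position"].tolist(),s["eef_rot"].tolist())
print(move_l(s2w(TCPG),0.06,until_force=6))
s=get_state();print(s["clock"],w2s(s["position"]),TCPG,s["contact_force"])
f=grab_frame("wrist");cv2.imwrite("pics/c2.png",f["img"][:,:,::-1])
f=grab_frame("side");cv2.imwrite("pics/c2s.png",cv2.resize(f["img"][150:350,200:500,::-1],None,fx=2.6,fy=2.6,interpolation=cv2.INTER_CUBIC))
E
```

```text
[0.6283985321096532, -0.03623063273354675, 0.15117824074514163] [1.788422494747684, 1.6392535755431035, 0.7290940364494115]
False
8.7667 [-6.08337083e-02  5.55004107e-06  1.04811362e-01] [-0.06072011  0.          0.10456984] [ 0.44359673 -0.56802574  0.50441998]
```

View pics/c2.png

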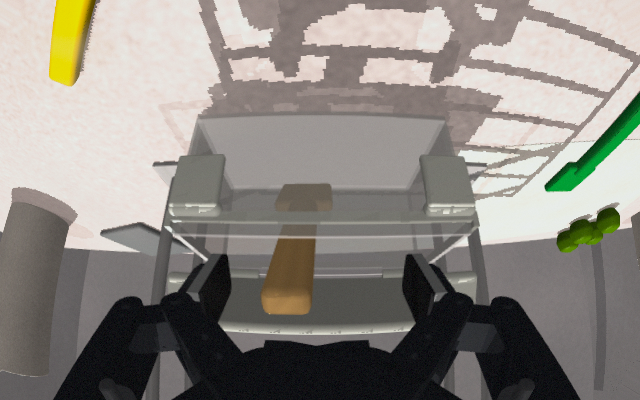

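View pics/c2s.png

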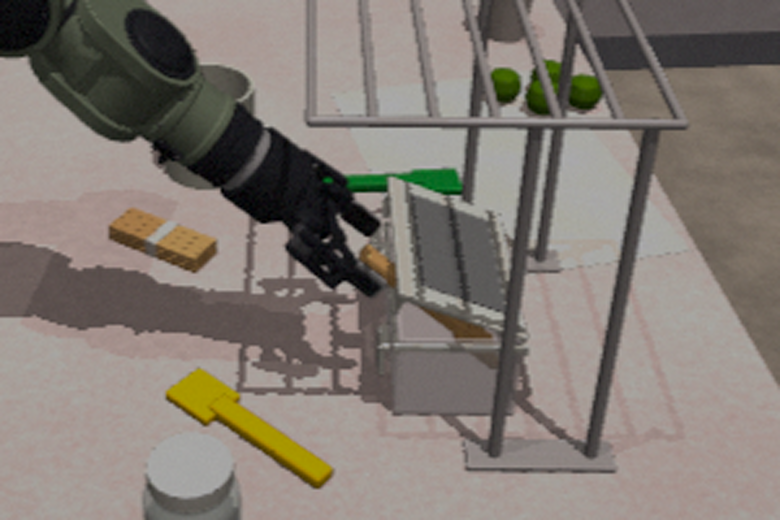

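Run:
```python
from grip import *
from cell import *
import cv2
grab(45)
s=get_state();print(s["clock"],s["finger_gap"],s["contact_force"])
f=grab_frame("wrist");cv2.imwrite("pics/d1.png",f["img"][:,:,::-1])
print(move_l(s2w(TCPG-d*.04),0.08,until_force=25))
s=get_state();print(s["clock"],s["finger_gap"],s["contact_force"])
f=grab_frame("wrist");cv2.imwrite("pics/d2.png",f["img"][:,:,::-1])
f=grab_frame("side");cv2.imwrite("pics/d2s.png",cv2.resize(f["img"][150:350,200:500,::-1],None,fx=2.6,fy=2.6,interpolation=cv2.INTER_CUBIC))
for k in (.1,.16,.2,.22): print(k,ik(s2w(TCPG-d*k),rv))
```

```text
9.4667 0.251533530543729 [-0.5196398  -0.95692483  0.80007823]
False
10.1667 0.24718893656268945 [1.03104892 0.52442729 0.46169374]
0.1 [-0.23252688  0.18211996 -1.06031307 -0.50411071  0.10794544 -0.09772929]
0.16 [-0.25210426 -0.00276666 -1.10030358 -0.35768885  0.12241501 -0.1110047 ]
0.2 [-0.26840779 -0.13403982 -1.11149343 -0.23618494  0.13444864 -0.12209597]
0.22 [-0.27784599 -0.2008917  -1.11215419 -0.16910876  0.14140758 -0.12853308]
```

View pics/d2.png

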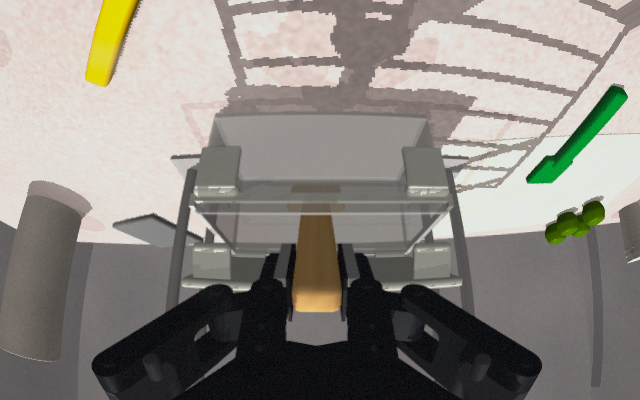

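View pics/d2s.png

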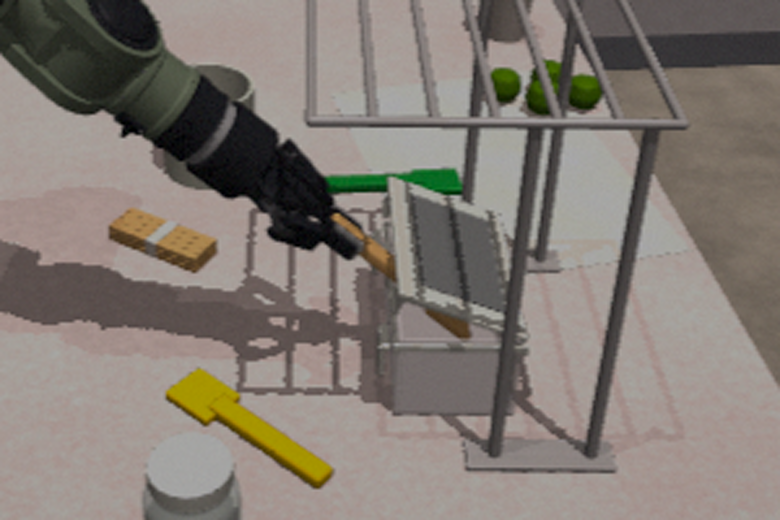

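Run:
```python
from grip import *
from cell import *
import cv2
print(move_l(s2w(TCPG-d*.22),0.2,until_force=25))
s=get_state();print(s["clock"],s["finger_gap"],s["contact_force"])
ok=None
for dx,dz in ((.06,0.05),(.05,.1),(.08,.08)):
    p=TCPG-d*.22+np.array([-dx,0,dz]); q=ik(s2w(p),rv); print(dx,dz,q)
f=grab_frame("top");cv2.imwrite("pics/e_t.png",f["img"][:,:,::-1])
m=silhouettes("top","crock");print([(x["centre"],x["score"]) for x in m]); np.save("mt.npy",m[0]["mask"])
f=grab_frame("side");cv2.imwrite("pics/e_s.png",f["img"][:,:,::-1])
m=silhouettes("side","crock");print([(x["centre"],x["score"]) for x in m]); 
if m: np.save("ms.npy",m[0]["mask"])
f=grab_frame("wrist");cv2.imwrite("pics/e_w.png",f["img"][:,:,::-1])
```

```text
False
11.3167 0.24372619890157757 [ 0.1120139   0.38626358 -0.62096616]
0.06 0.05 [-0.32884807 -0.45995189 -1.09032496  0.11736727  0.1789043  -0.16355528]
0.05 0.1 [-0.318501   -0.48657259 -0.96716392  0.26590504  0.17131313 -0.15641498]
0.08 0.08 [-0.35266633 -0.55518345 -1.04117463  0.26482933  0.19634394 -0.18006778]
[([205.9, 242.5], 0.88)]
[([286.6, 195.7], 0.95)]
```

View pics/e_s.png

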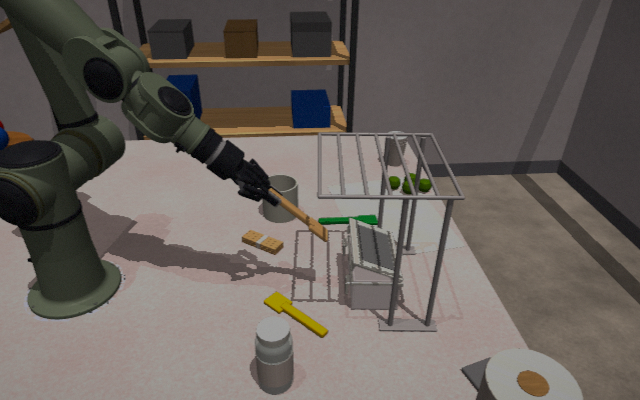

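View pics/e_w.png

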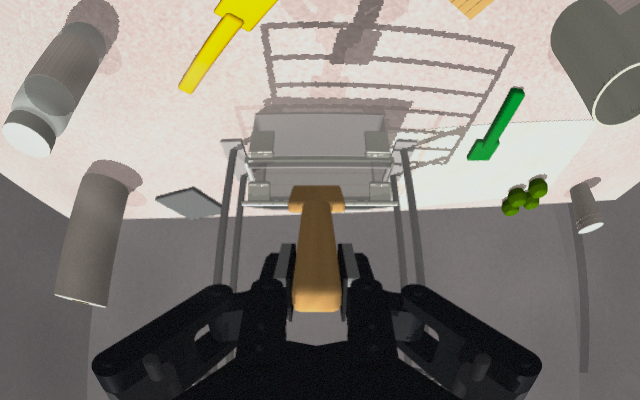

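View pics/e_t.png

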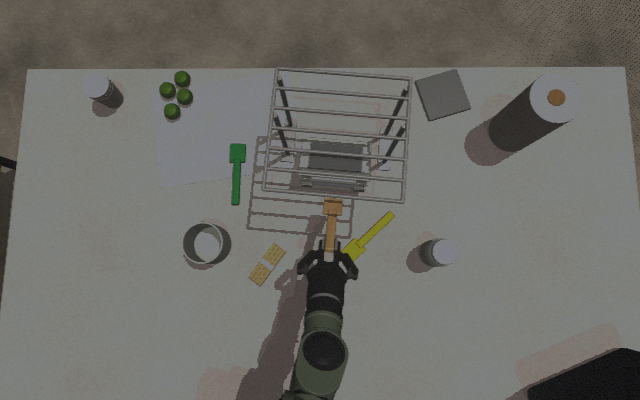

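Run:
```python
from h import *
m=np.load("mt.npy");v,u=np.where(m);bt=np.array([u.min(),u.max()+1,v.min(),v.max()+1]);print(bt,m.sum())
bs=np.array([261.9,298.1,175,221.2])
t=np.linspace(0,2*np.pi,181)
def box(c,p):
    P=np.vstack([np.c_[p[0]+.055*np.cos(t),p[1]+.055*np.sin(t),0*t+h] for h in(0,.11)]);q=proj(c,P)
    return np.array([q[:,0].min(),q[:,0].max(),q[:,1].min(),q[:,1].max()])
for w in ((1,0),(0,1),(1,1)):
    r=least_squares(lambda p:np.r_[w[0]*(box("top",p)-bt),w[1]*(box("side",p)-bs)],[.522,.304]);print(w,r.x,r.fun.round(1))
```

```text
[181 232 221 265] 1786
(1, 0) [0.5166892  0.30189292] [ 0.2 -0.2  0.8 -0.8 -0.  -0.  -0.   0. ]
(0, 1) [0.52018284 0.3042648 ] [-0.  -0.  -0.  -0.  -0.4  0.5 -1.7  1.3]
(1, 1) [0.51828158 0.30237565] [ 0.  -0.4  0.2 -1.3 -1.1 -0.1 -1.4  1.7]
```

```bash
cat > place.py <<'E'
from grip import *
CR=np.array([.5183,.3025]);az=np.arctan2(CR[1],CR[0]);th=np.radians(32)
u=np.array([np.cos(az),np.sin(az),0])
zt=u*np.sin(th)+np.array([0,0,-np.cos(th)])
x=np.cross([0,0,1.],u)  # left
y=np.cross(zt,x)
if y[2]<0: x=-x;y=-y    # camera (-y) on the under side
rvp=R.from_matrix(np.c_[x,y,zt]).as_rotvec()
def tcp(tipr,tipz): return np.r_[CR,0]+u*tipr+np.array([0,0,tipz])-zt*.147
E
python3 - <<'E'
from place import *
from cell import *
import cv2
p=TCPG-d*.22+np.array([-.06,0,.05])
qs=ik(s2w(p),rv)
for h in (.16,.012): print(tcp(.034,h),ik(tcp(.034,h),rvp))
move_l(s2w(p),0.2)
q=get_state()["q"].copy();q[0]=.45;set_joints(q)
movep(tcp(.034,.15),rvp)
s=get_state();print(s["clock"],s["finger_gap"],s["position"],s["contact_force"])
for c in ("side","top","wrist"):
    f=grab_frame(c);cv2.imwrite(f"pics/f_{c}.png",f["img"][:,:,::-1])
    for k in ("spatula_tip","crock"): print(c,k,[(np.round(a["centre"]).tolist(),round(a["score"],2)) for a in tip_of(c,k)])
tipw=tcp(.034,.15)+zt*.147
print(proj("side",tipw),proj("top",tipw),wproj(s["position"],s["eef_rot"],[tipw,np.r_[CR,.11],np.r_[CR,0]]))
E
```

```text
[0.48038676 0.28037236 0.28466307] [ 0.34103903 -0.0758369  -0.69072879  0.4052943   0.09881621 -0.15932899]
[0.48038676 0.28037236 0.13666307] [ 0.34103903  0.14702292 -0.92643962 -0.05327635  0.09881621 -0.15932899]
14.0167 0.2476833990733209 [0.48106203 0.27930817 0.27362171] [-0.97586725 -0.907709   -1.00185498]
side spatula_tip [([372.0, 219.0], 0.78), ([287.0, 169.0], 0.71), ([269.0, 299.0], 0.71)]
side crock [([280.0, 214.0], 0.75), ([369.0, 284.0], 0.19)]
top spatula_tip [([192.0, 230.0], 0.94), ([236.0, 144.0], 0.9), ([345.0, 256.0], 0.74)]
top crock [([214.0, 244.0], 0.98)]
wrist spatula_tip [([207.0, 203.0], 0.69), ([317.0, 189.0], 0.67)]
wrist crock [([315.0, 82.0], 0.64), ([318.0, 216.0], 0.24)]
[[288.44267238 167.58897221]] [[191.51472043 229.77451665]] [[318.42872002 189.66317217]
 [318.32276151 136.30488913]
 [317.94694734  85.04595943]]
```

Run:
```python
import cv2,numpy as np
a=cv2.imread("pics/f_side.png")[60:260,180:380];b=cv2.imread("pics/f_top.png")[150:350,120:320]
cv2.imwrite("pics/f2.png",cv2.resize(np.hstack([a,cv2.convertScaleAbs(b,alpha=1.6)]),None,fx=2,fy=2))
```

```text
(no output)
```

View pics/f2.png

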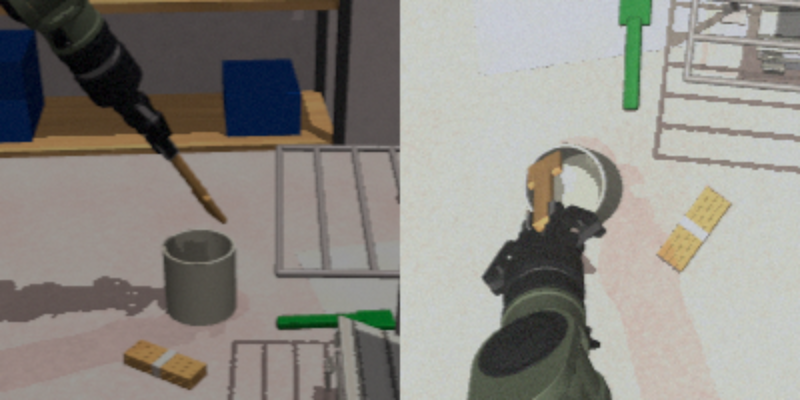

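View pics/f_wrist.png

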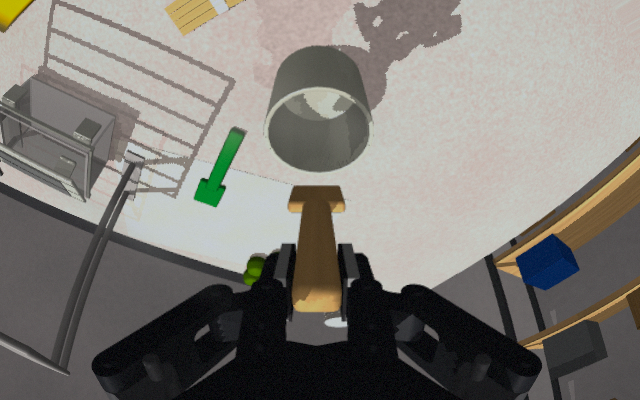

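Run:
```python
from place import *
from cell import *
import cv2
print(move_l(tcp(.034,.035),0.12,rot=rvp,until_force=8))
r=move_l(tcp(.034,.006),0.03,until_force=4)
s=get_state();print(r,s["clock"],s["position"]-tcp(.034,.008),s["contact_force"],s["finger_gap"])
for c in ("side","wrist"):
    f=grab_frame(c);cv2.imwrite(f"pics/g_{c}.png",f["img"][:,:,::-1])
a=cv2.imread("pics/g_side.png")[60:260,180:380];b=cv2.imread("pics/g_wrist.png")[0:400,120:520]
cv2.imwrite("pics/g2.png",np.hstack([cv2.resize(a,None,fx=2,fy=2),b]))
```

```text
False
True 16.3917 [-3.56770439e-05  3.43827034e-06  4.20420346e-04] [1.57105735 0.34192141 0.39916081] 0.25216267270131093
```

View pics/g2.png

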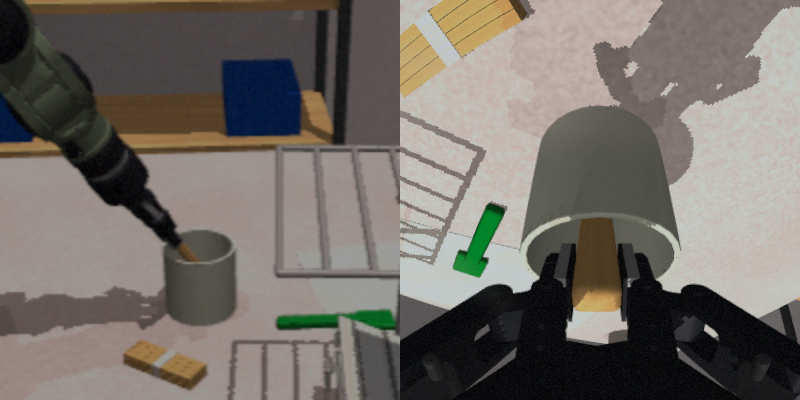

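Run:
```python
from place import *
from cell import *
import cv2
let_go(); sleep(0.3)
s=get_state();print(s["clock"],s["contact_force"],s["finger_gap"])
p=s["position"]
print(move_l(p-zt*.09,0.12,until_force=8))
sleep(.3)
s=get_state();print(s["clock"],s["contact_force"])
for c in ("side","wrist"):
    f=grab_frame(c);cv2.imwrite(f"pics/h_{c}.png",f["img"][:,:,::-1])
a=cv2.imread("pics/h_side.png")[60:260,180:380];b=cv2.imread("pics/h_wrist.png")[0:400,120:520]
cv2.imwrite("pics/h2.png",np.hstack([cv2.resize(a,None,fx=2,fy=2),b]))
```

```text
17.4333 [-0.18938339  0.16032892 -0.26477872] 1.0000545826773468
False
18.6333 [ 0.25499319  0.36336635 -0.28206615]
```

View pics/h2.png

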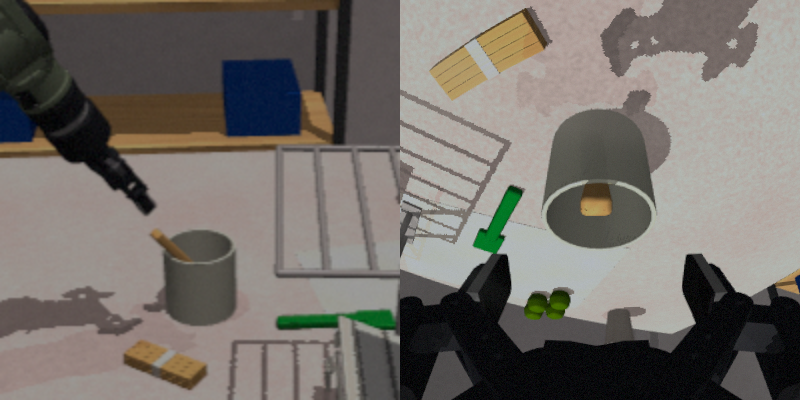

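Run:
```python
from place import *
from cell import *
import cv2
s=get_state()
move_l(s["position"]+np.array([0,0,.09])-u*.02,0.2)
grab(20)
off=-n*.011  # corner rel TCP
P=np.array([-.050,0,.165])-off
pre=P-d*.17
q=np.array(ik(s2w(pre),rv)); c=get_state()["q"].copy()
print(s2w(pre),q.round(2),c.round(2))
q1=q.copy();q1[0]=c[0];set_joints(q1);set_joints(q)
s=get_state();print(s["clock"],w2s(s["position"]))
for k in ("side","wrist"):
    f=grab_frame(k);cv2.imwrite(f"pics/i_{k}.png",f["img"][:,:,::-1])
print(move_l(s2w(P),0.12,rot=rv,until_force=6))
s=get_state();print(s["clock"],w2s(s["position"]),P,s["contact_force"],s["finger_gap"])
for k in ("side","wrist"):
    f=grab_frame(k);cv2.imwrite(f"pics/j_{k}.png",f["img"][:,:,::-1])
a=cv2.imread("pics/j_side.png")[120:320,240:440];b=cv2.imread("pics/j_wrist.png")[0:400,120:520]
cv2.imwrite("pics/j2.png",np.hstack([cv2.resize(a,None,fx=2,fy=2),b]))
```

```text
[ 0.57280274 -0.03145321  0.2869268 ] [-0.25 -0.14 -0.95 -0.08  0.12 -0.11] [ 0.3  -0.24 -0.78  0.48  0.12 -0.19]
21.8667 [-0.1690521   0.00066984  0.28714037]
False
23.5333 [-4.27321303e-02  2.87246241e-05  1.73723464e-01] [-0.04263956  0.          0.17317459] [-0.44991691  0.2245285   0.77032821] -0.0013135767952571205
```

View pics/j2.png

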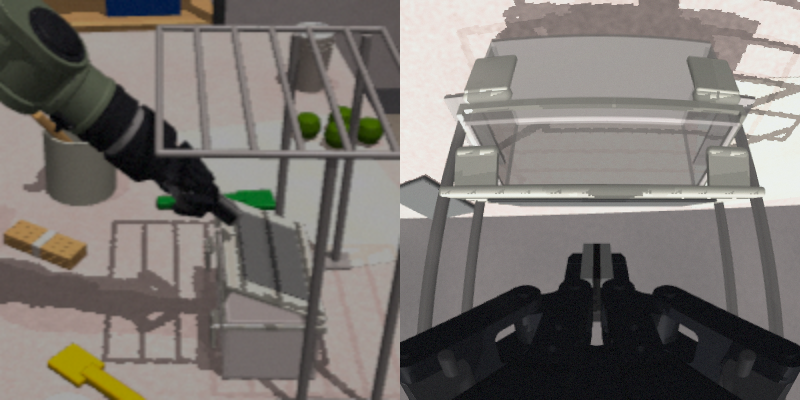

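View pics/i_wrist.png

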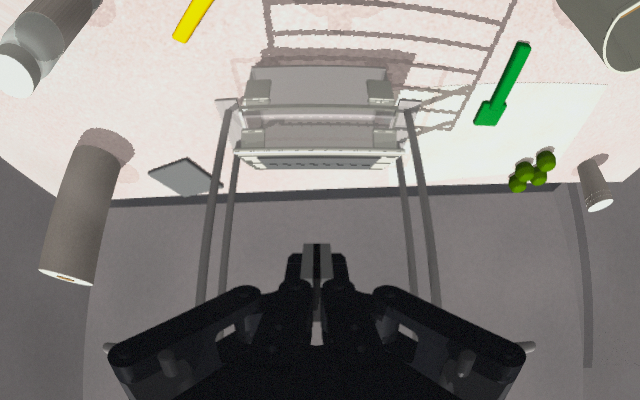

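Run:
```python
from place import *
from cell import *
import cv2
off=-n*.011
for c in ([-.053,0,.118],[-.056,0,.108],[-.057,0,.103],[-.058,0,.0995],[-.058,0,.097]):
    r=move_l(s2w(np.array(c)-off),0.05,until_force=45)
    s=get_state();print(c,r,round(s["clock"],2),(w2s(s["position"])+off).round(4),s["contact_force"].round(1))
f=grab_frame("side");cv2.imwrite("pics/k_side.png",cv2.resize(f["img"][170:330,300:460,::-1],None,fx=3,fy=3))
```

```text
[-0.053, 0, 0.118] False 24.73 [-0.0527 -0.      0.1183] [-0.2 -0.  -0.5]
[-0.056, 0, 0.108] False 25.08 [-5.520e-02 -1.000e-04  1.089e-01] [2.1 0.1 3.9]
[-0.057, 0, 0.103] False 25.33 [-0.0572 -0.      0.1027] [0.3 0.2 1. ]
[-0.058, 0, 0.0995] False 25.58 [-0.0592  0.0001  0.0981] [ 0.8 -0.5 -1. ]
[-0.058, 0, 0.097] False 25.83 [-0.0582  0.      0.0967] [-1.  -0.1  0.7]
```

View pics/k_side.png

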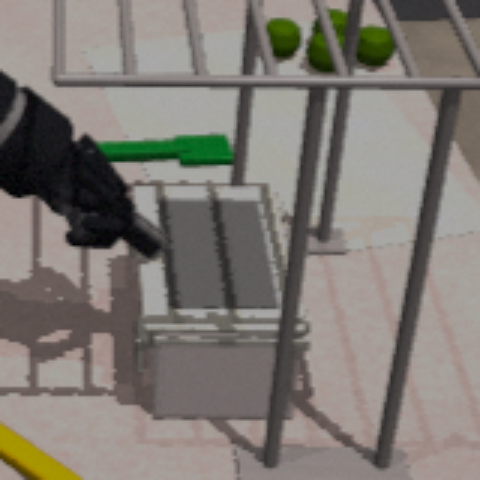

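Run:
```python
from place import *
from cell import *
import cv2
off=-n*.011
r=move_l(s2w(np.array([-.058,0,.086])-off),0.02,until_force=35)
s=get_state();print(r,round(s["clock"],2),(w2s(s["position"])+off).round(4),s["contact_force"].round(1))
f=grab_frame("wrist");cv2.imwrite("pics/l_w.png",f["img"][:,:,::-1])
print(wproj(s["position"],s["eef_rot"],[lidpt(a,.123,y,.006) for a in(0,.03,.08,.12) for y in(-.093,.093)]).round(1).tolist())
```

```text
True 26.32 [-0.0538 -0.      0.0959] [-1.8 -0.9  7.3]
[[137.2, 232.1], [497.0, 232.7], [136.1, 239.0], [498.0, 239.6], [134.7, 250.8], [499.4, 251.4], [134.0, 260.3], [500.1, 260.9]]
```

View pics/l_w.png

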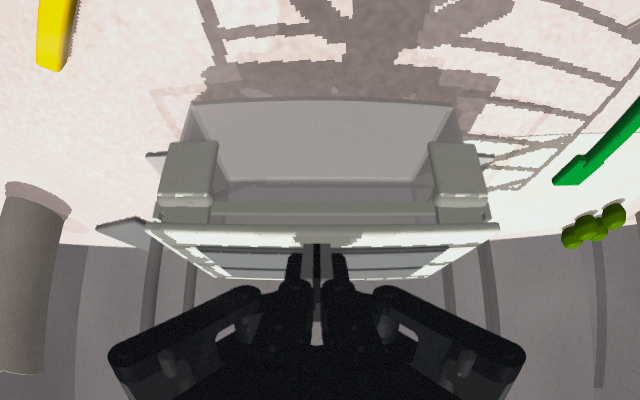

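Run:
```python
from place import *
from cell import *
import cv2
off=-n*.011
P=np.array([-.050,0,.150])-off
move_l(s2w(P),0.12); move_l(s2w(P-d*.2),0.15); sleep(.5)
s=get_state();print(round(s["clock"],2),s["contact_force"].round(1))
f=grab_frame("wrist");cv2.imwrite("pics/m_w.png",f["img"][:,:,::-1])
print([(x["centre"],x["score"]) for x in tip_of("wrist","lid_edge")])
print(wproj(s["position"],s["eef_rot"],[lidpt(a,.123,y,.006) for a in(0,.04,.08,.12) for y in(-.093,.093)]).round(1).tolist())
f=grab_frame("side");cv2.imwrite("pics/m_s.png",f["img"][:,:,::-1])
for k in ("crock","seasoning","stick_bundle","lid_edge"): print(k,[(np.round(x["centre"]).tolist(),round(x["score"],2)) for x in tip_of("side",k)])
print(proj("side",[lidpt(a,.123,y,.006) for a in(0,.04,.08,.12) for y in(-.093,.093)]).round(1).tolist())
f=grab_frame("top");cv2.imwrite("pics/m_t.png",f["img"][:,:,::-1])
a=cv2.imread("pics/m_s.png")[160:340,230:430];b=cv2.imread("pics/m_w.png")[60:240,220:420]
cv2.imwrite("pics/m2.png",cv2.resize(np.hstack([a,b]),None,fx=2,fy=2,interpolation=cv2.INTER_CUBIC))
```

```text
28.97 [ 0.6  0.7 -0. ]
[([315.8, 120.4], 0.59)]
[[238.5, 121.4], [395.4, 121.6], [238.0, 124.8], [396.0, 125.0], [237.5, 128.3], [396.4, 128.5], [237.0, 132.0], [396.9, 132.2]]
crock [([280.0, 213.0], 0.93)]
seasoning [([346.0, 251.0], 0.6), ([275.0, 381.0], 0.57)]
stick_bundle [([263.0, 240.0], 0.64)]
lid_edge [([346.0, 254.0], 0.56)]
[[347.6, 279.6], [343.8, 231.6], [347.8, 277.9], [344.0, 230.1], [348.1, 276.3], [344.3, 228.6], [348.6, 274.6], [344.7, 227.0]]
```

View pics/m2.png

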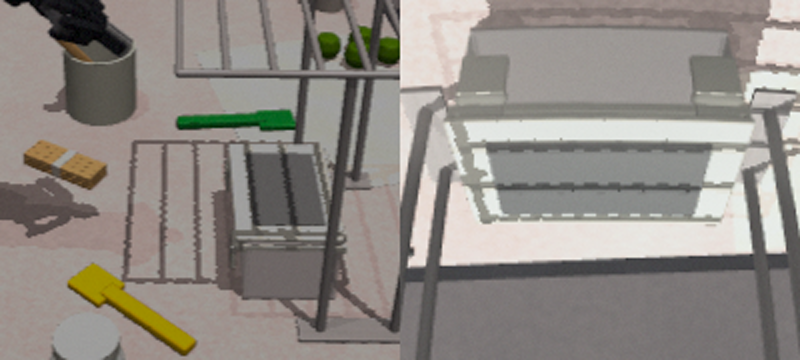

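View pics/m_t.png

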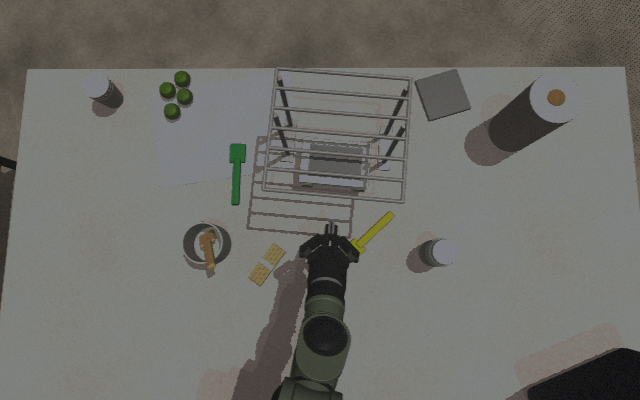

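Run:
```python
from cell import *
print(get_state()["clock"]); print(sign_off())
```

```text
29.3667
the job is handed in; nothing more can be done
None
```

I took the spatula out of the tub along its own slope and stood it blade down in the crock, where it leans on the rim. After letting go, I pressed the lid until it would not go further at about 35 N. I then backed the arm away and handed the job in at 29.4 s.

**Lid:** In the last wrist picture, with the robot clear and about 2.5 s after pressing, the front edge was within about 1 px of where it would be if shut (row 120.4, expected 121.4). In the side picture the near front corner read by eye about 1.5 px above its shut position, which is within reading error. The force log showed no clear peak as the catches snapped. That they hold is judged from the lid staying down against its spring.

**Other things:** The crock is upright, and the crock, the seasoning jar and the bundle of sticks are within 1–2 px of their first positions. In the side picture the network's best guess for the jar was a false one at the tub; its second guess matched the jar. I saw no contact with the wire shelf and felt no unexpected force.

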